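# Tap the centring arbor home in the rotary table

## Robot

A 6-joint arm with a two-finger parallel gripper is mounted at the origin on the work surface. World frame = base frame: x ahead of the robot, y to its left, z up, the work surface at z = 0. Lengths are in m, angles in degrees, forces in N, time in s.
With the tool pointing down it reaches from about 0.4 to 0.825 m from the base axis. Payload 7 kg.
Tool frame: the origin (TCP) lies midway between the tips of the shut fingers; the grasp point (between the pads) lies r.pinch_z behind it (r.pinch_z is the distance from the TCP to the grasp point, in m); z points along the fingers, y is the line along which they close (so a half turn about z gives the same grasp; the last joint's range is limited). The gripper opens to 88 mm and grips with 3 to 60 N. Pads are 19 mm wide; open, the fingers measure 130 mm over their backs; the gripper's body (78 mm by 193 mm) begins 47 mm behind the grasp point.
Start: joints at [82.512, 20.546, 0.682, 0, -70.136, -16.507], TCP at [0.275, 0.617, 0.227] pointing down, gripper open.
Joint ranges: [-176.03, 176.03], [-82.01, 121.73], [-58.28, 71.71], [-173.87, 95.51], [-174.79, -0.11], [-173.66, 173.66]. Speed limits (degrees/s): [136.94, 136.94, 172.46, 180, 180, 180].

## Interface

Orientations are given as [roll, pitch, yaw] about the fixed x, y, z axes, in that order (R = Rz(yaw) Ry(pitch) Rx(roll)).
In Python, from plant import r, optics, job gives the robot as it stands.
- The arm moves only by the shell command python3 -m crank 'ROWS' [FORCE]. ROWS is JSON, a list of rows, each an object with "xyz": the shift along the tool's x, y, z in units of 30 mm (1.0 is 30 mm), a list of three; "delta_rot": the turn, a rotation vector about the tool's x, y, z in degrees, a list of three; "claw": the closure, from 0 (fully open) to 1 (shut). A call has 1 to 20 rows; each row is the pose to reach, as a shift and turn from the pose commanded when the call began, along the tool's axes at that moment; what a row does not reach only later rows make up. A row lasts 1/8 s, in which the tool goes at most 62.5 mm and 10.7 degrees, less where a joint would pass 70% of its speed; a pose out of reach is approached as far as the arm can. A call with a gripper value outside its range is refused whole. The fingers move at their own pace and stop on an object; FORCE is the grip in N (left out, the last holds). Time passes only in rows, so rows that repeat a pose let the fingers close. It gives the time, the measured TCP pose, the force, the opening and the grip force at its end, in the units of the state.
- r.get_state(): the state, without advancing time (a new reading comes with each control period).
- optics.capture(name): name is "side" or "top"; returns a dict with "img" (420x560x3 uint8, blue, green, red), "fovy" (degrees; the focal length in pixels is half the picture's height over the tangent of half this angle, whatever the lens; pixels are square), "cx", "cy" (the principal point, pixels), "dist" ([k1, k2, p1, p2, k3] as OpenCV has them; the pictures are not rectified), "eye" and "rotation" of the camera in the world. Camera axes: x right, y up, looking along -z (the intrinsics and any distortion apply to the point x, -y, -z); pixel columns grow to the right and rows downward; lengths in m; the calibration is good to about 2 mm. A picture is of the moment at which its call begins. There is no depth.
- job.close_job(): hands the job in; it is judged then, once.
The state is a dict: "time_s": time; "joints": joint angles; "qd": joint speeds; "joint_torque": joint torques, N m; "tcp_pos": TCP position; "eef_rot": TCP orientation; "contact_force": force on the tool from outside, world axes, zero at the start; "moment": the same for the moment, N m; "gripper_width": finger opening in m; "gripper_force": force on a finger pad.
Only numpy, scipy, OpenCV 4.12 (cv2) and the standard library are available. Lean on these libraries where they do the work, as an engineer would, in place of code of your own. Each camera call takes 0.05 s, during which the arm holds its last target. There are 200 camera calls.

## Task

Take the centring arbor with the brass collar from the rack, set its tapered shank loosely in the bore of the rotary table and let go of it while its collar still stands clear. Then pick up the soft-faced mallet and drive the arbor fully home with light taps on its top, until the collar sits down on the table's face and the taper holds it. Finally stand the mallet back on its rubber pad, on its face as you found it; leave the other arbors, the ring blades and the V-block where they are.

Things in the scene. Friction and masses are not known exactly. Their poses are not given: they have to be found in the camera images.
- arbor: Bright steel centring arbor with a BRASS collar, 0.42 kg, round. Origin: centre of the collar's underside; z up to the spigot. Below it the shank, 72 mm long, tapering 1:20 from 24 mm diameter to 20 mm at the rounded tip. Above it the collar, 46 mm diameter, 8 mm high, then the spigot to grip, 30 mm diameter, 36 mm high; flat top 44 mm above the origin. Starts hanging in the rack by its collar.
- bore (a point): Centre of the bore's mouth in the rotary table's face; z up. Taper bore matching the shank, 25 mm wide at the mouth, 78 mm deep. Under its own weight the arbor stops with its collar 5 to 10 mm above the face; driving it further takes about 2 N more for each mm, 16 to 25 N for the last. It stays where it is driven. Fully home: collar on the face, arbor's origin at this point.
- rotary_table: Rotary table fixed to the surface plate: green-grey casting, bright steel top disc 150 mm in diameter with four T-slots, top face 92 mm above the plate, the taper bore in its middle. Origin: centre of its underside. Clamping lugs along its y to 109 mm, worm handwheel along its +x to 157 mm, both below 70 mm height.
- mallet: Soft-faced mallet, 0.45 kg, standing on a face. Head: upright cylinder, 40 mm diameter, 76 mm high, white faces, red body. Origin: centre of lower face; z up. That face is soft: it gives 1 mm for each 3 N. Handle towards -x, 18 to 190 mm from the head's axis, 20 mm wide (y), 26 mm high, middle 38 mm above the lower face. Taps up to 32 N are light; over 40 N is too hard.
- mallet_grip (a point): Point in the middle of the mallet's handle, on its black rubber sleeve, 48 mm from the head's axis and 38 mm above its lower face; axes as the mallet's. Grip here across the handle, along y, and grip hard: a tap on the head twists the handle between the fingers.
- pad: Black rubber pad, 130 x 130 x 6 mm, fixed on the plate, on which the mallet stands. Origin: centre of its underside.
- rack: Plywood rack, 70 mm (x) by 200 mm (y), fixed; its top is 92 mm above the plate, with three holes of 27.5 mm diameter at y = -66, 0 and 66 mm, in which the three arbors hang by their collars in any order. Origin: centre of its underside.
- arbor_dark: Bystander in the rack: all-black steel arbor with a 24 mm spigot. Same origin as arbor.
- arbor_wide: Bystander in the rack: bright steel arbor with a steel collar and a 40 mm spigot, 30 mm high. Same origin as arbor.
- blade_a: Bystander: flat steel ring blade, 120 mm outside, 66 mm inside, 6 mm thick, lying on the plate, under blade_b. Origin: centre of its underside.
- blade_b: Bystander: the same ring blade, lying on blade_a.
- vee_block: Bystander: dark steel V-block, 60 x 50 x 46 mm. Origin: centre of its underside.
Things that resemble listed ones, but are neither listed nor needed, are in the scene too. What is meant by the pad is not orange, and is the smaller of those in its own colour.

How it is judged:
By the outcome, as a careful person would: the job done as asked, in the order asked, and still so for the second after the job is handed in, with the robot touching nothing.
It also fails if it takes over 72 s, if anything falls off the work surface, if the arm or the gripper's body presses on something with over 40 N, if the wrist force passes 120 N, or if a joint passes its speed limit or range.

## Working session

There is one attempt and no reset: what is moved stays moved. The work goes in short steps, Python scripts to look and compute and a shell command to move; the robot and the scene stay as the last step left them, time stands still between calls to the robot, and variables do not carry over. Pictures are saved under pics/ and viewed, at most 10 in all, crops included, and the job is handed in when it is done.

```bash
mkdir -p pics; ls
cat > h.py <<'E'
import numpy as np, cv2
from plant import r, optics, job
from scipy.spatial.transform import Rotation as R
def cap(n):
    c=optics.capture(n); return c
def K(c):
    f=c["img"].shape[0]/2/np.tan(np.radians(c["fovy"])/2)
    return np.array([[f,0,c["cx"]],[0,f,c["cy"]],[0,0,1.]])
def ray(c,u,v):
    p=cv2.undistortPoints(np.array([[[u,v]]],float),K(c),np.array(c["dist"],float))[0,0]
    d=np.array(c["rotation"])@np.array([p[0],-p[1],-1.]); return np.array(c["eye"]),d
def atz(c,u,v,z):
    e,d=ray(c,u,v); return e+d*(z-e[2])/d[2]
def proj(c,P):
    q=(np.atleast_2d(P)-np.array(c["eye"]))@np.array(c["rotation"]); q=q*[1,-1,-1]
    return cv2.projectPoints(q.reshape(-1,1,3),np.zeros(3),np.zeros(3),K(c),np.array(c["dist"],float))[0][:,0]
E
python3 - <<'E'
from h import *
import pickle
for n in("top","side"):
    c=cap(n); pickle.dump(c,open(n+".pkl","wb"))
    cv2.imwrite(f"pics/{n}0.png",cv2.resize(c["img"],(800,600),interpolation=cv2.INTER_CUBIC))
    print(n,c["eye"],np.round(c["rotation"],3).tolist(),c["fovy"],c["dist"])
print(r.get_state(),r.pinch_z)
E
```

```text
pics
top [0.30295013 0.10280374 1.39196089] [6.466, 0.09, -89.408] 45.30922286469586 [-0.07292821  0.          0.          0.          0.        ]
side [ 0.34714768 -0.74384632  0.95858955] [43.746, -1.164, -7.085] 49.23648444851834 [-0.13656883  0.          0.          0.          0.        ]
{'time_s': 0.1, 'joints': array([ 8.25120484e+01,  2.05872613e+01,  6.40041752e-01, -1.68886226e-02,
       -7.01361225e+01, -1.65076410e+01]), 'qd': array([ 0.09838345, -0.19891771,  0.14041156,  0.02173963, -0.02700889,
       -0.02878304]), 'joint_torque': array([-1.77419068e-03, -5.84165561e+01,  2.93755889e+01,  7.01548666e+00,
        1.02314207e-02, -4.79644996e-05]), 'tcp_pos': array([0.27434487, 0.61626426, 0.22572757]), 'eef_rot': array([ 1.79915582e+02, -8.46021775e-03, -2.40013365e+01]), 'contact_force': array([-0.03051158,  0.48032529,  0.18668737]), 'moment': array([-0.0247335 ,  0.01208949, -0.00935427]), 'gripper_force': 0.0, 'gripper_width': 0.08805379436174172} 0.0188
```

View pics/top0.png

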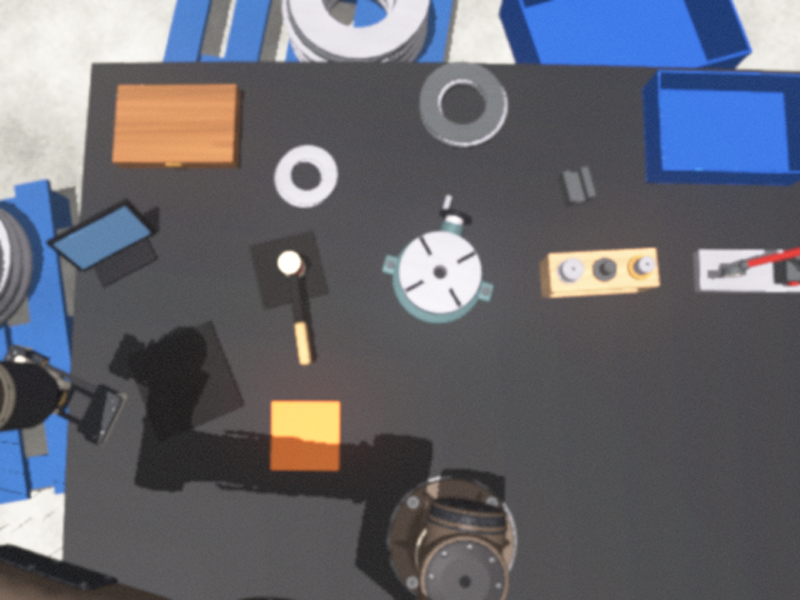

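View pics/side0.png

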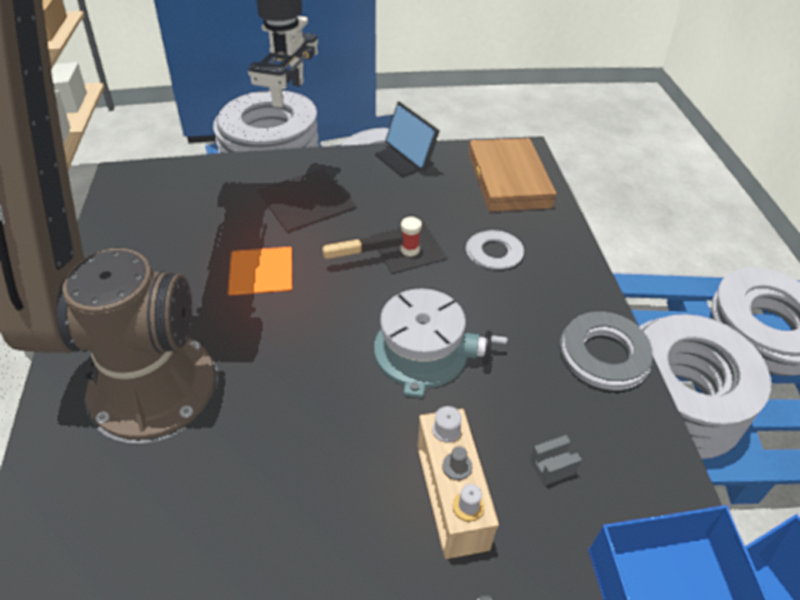

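The top view shows three arbors in the rack: steel with a wide spigot (570,268), black (605,268) and one with a brass-coloured collar (642,266). The table bore is at (440,271) and the mallet head at (289,263). There are three pads: black under the mallet (290,270), a larger black one (190,380) and an orange one (305,435). The arbor meant is the one at (642,266), and the pad is the smaller black one. I'll confirm this in enlarged crops with scales.

```bash
sed -i 's/np.array(c\["rotation"\])/R.from_euler("xyz",c["rotation"],degrees=True).as_matrix()/' h.py
python3 - <<'E'
from h import *
import pickle
T=pickle.load(open("top.pkl","rb"));S=pickle.load(open("side.pkl","rb"))
def tile(c,u0,v0,w=80,h=60):
    t=cv2.resize(c["img"][v0:v0+h,u0:u0+w],(400,300),interpolation=cv2.INTER_CUBIC)
    for i in range(0,w,10):
        cv2.putText(t,str(u0+i),(i*400//w,8),0,.3,(0,255,0),1); cv2.line(t,(i*400//w,8),(i*400//w,14),(0,255,0),1)
    for i in range(0,h,10): 
        cv2.putText(t,str(v0+i),(0,i*300//h+4),0,.3,(0,255,0),1);cv2.line(t,(20,i*300//h),(26,i*300//h),(0,255,0),1)
    return t
im=np.vstack([np.hstack([tile(T,385,160),tile(S,285,280)]),np.hstack([tile(T,170,155,120,90),tile(S,220,145)])])
cv2.imwrite("pics/c1.png",im)
E
```

```text
(no output)
```

View pics/c1.png

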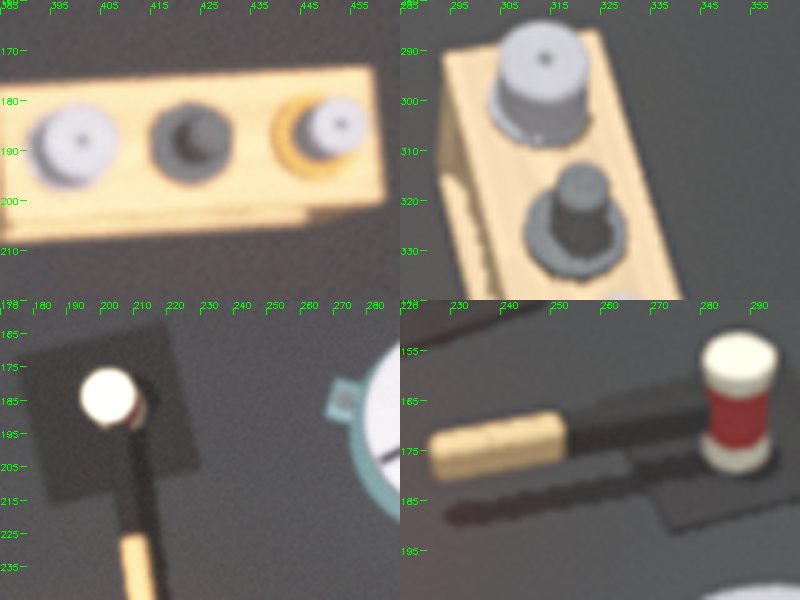

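The upper-left crop confirms it: the brass collar belongs to the arbor whose spigot centre mark is at top-view pixel (453.2,184.8). The mallet head's top is at top-view (202.7,184.1), standing on the small black pad.

```bash
cat > m.py <<'E'
from h import *
import pickle
T=pickle.load(open("top.pkl","rb"));S=pickle.load(open("side.pkl","rb"))
def blob(c,u,v,f,w=9):
    g=cv2.cvtColor(c["img"],cv2.COLOR_BGR2GRAY).astype(float)[int(v)-w:int(v)+w+1,int(u)-w:int(u)+w+1]
    wt=f(g); y,x=np.mgrid[:g.shape[0],:g.shape[1]]
    return (wt*x).sum()/wt.sum()+int(u)-w,(wt*y).sum()/wt.sum()+int(v)-w
def tri(a,b):
    A=[];B=[]
    (e,d),(f,g)=ray(T,*a),ray(S,*b)
    s=np.linalg.lstsq(np.c_[d,-g],f-e,rcond=None)[0]
    p,q=e+s[0]*d,f+s[1]*g
    return (p+q)/2,np.linalg.norm(p-q)
dark=lambda g:np.clip(150-g,0,None)
bt=blob(T,308,190,dark,7);bs=blob(S,296,223,dark,6)
print("bore px",bt,bs,atz(T,*bt,.092),atz(S,*bs,.092),tri(bt,bs))
a=(453.2,184.8);b=(329,344.4)
print("arbor",atz(T,*a,.136),atz(S,*b,.136),tri(a,b))
m=(202.7,184.1);n=(287.6,155.4)
print("mallet",atz(T,*m,.082),atz(S,*n,.082),tri(m,n))
h=atz(T,214.2,253.4,.05);hs=atz(S,325/1.4286,249/1.4286,.044);print("handle end",h,hs)
# rack corners (top) 
for p in[(385+372/5,160+68/5),(385+384/5,160+200/5)]:print("rack",atz(T,*p,.092))
tl=[atz(T,570/1.4286,268/1.4286,.122)];print("wide",tl)
E
python3 m.py
```

```text
bore px (np.float64(307.4119525547445), np.float64(190.36952554744525)) (np.float64(295.0769230769231), np.float64(223.64245014245014)) [0.49778845 0.0292295  0.092     ] [0.49935813 0.02437857 0.092     ] (array([0.49941905, 0.028905  , 0.08679372]), np.float64(0.001682391144953749))
arbor [ 0.50969715 -0.34026219  0.136     ] [ 0.51168567 -0.33814036  0.136     ] (array([ 0.51021962, -0.33945156,  0.1385717 ]), np.float64(0.0018682720179435798))
mallet [0.51328797 0.30500138 0.082     ] [0.51905804 0.30763547 0.082     ] (array([0.51578314, 0.30464277, 0.0841432 ]), np.float64(0.005610010886011986))
handle end [0.33208046 0.27424106 0.05      ] [0.33616318 0.28390099 0.044     ]
rack [ 0.54715748 -0.37346022  0.092     ]
rack [ 0.47676328 -0.37756824  0.092     ]
wide [array([ 0.50303385, -0.20398481,  0.122     ])]
```

```bash
cat > d.py <<'E'
from m import *
from scipy.optimize import least_squares
def disc(c,u,v,lo,z):
    g=(c["img"].min(2)>lo).astype(np.uint8)
    g=cv2.morphologyEx(g,cv2.MORPH_CLOSE,np.ones((7,7)))
    n,l,s,_=cv2.connectedComponentsWithStats(g); k=l[int(v),int(u)]
    cn=max(cv2.findContours((l==k).astype(np.uint8),0,1)[0],key=len)[:,0].astype(float)
    P=np.array([atz(c,*p,z)[:2] for p in cn])
    f=least_squares(lambda x:np.hypot(*(P-x[:2]).T)-x[2],[*P.mean(0),.075],loss="soft_l1",f_scale=.001)
    return f.x
for lo in(120,150,170):
    print(disc(T,300,180,lo,.092),disc(S,305,218,lo,.092))
for lo in(150,200): print("mal",disc(T,202,184,lo,.082),disc(S,288,155,lo,.082))
# handle wood pixels: axis
for c,z in((T,.057),(S,.05)):
    im=c["img"].astype(int); m_=((im[...,2]-im[...,0])>50)&(im[...,2]>120)
    m_=m_.astype(np.uint8); n,l,s,ce=cv2.connectedComponentsWithStats(m_)
    for i in range(1,n):
        if 60<s[i,4]<1200: print(s[i],ce[i],np.round(atz(c,*ce[i],z),4))
E
python3 d.py | tail -n +8
```

```text
[0.49728675 0.03151005 0.0871164 ] [ 0.50363573 -0.0043663   0.10008891]
[0.50187814 0.02851926 0.07824546] [0.50137779 0.02650494 0.07443661]
[0.50113385 0.02834532 0.07580575] [0.50113528 0.02670758 0.07314113]
mal [0.51522656 0.30708798 0.02058901] [0.51778698 0.30213205 0.02151786]
mal [0.51577914 0.30691955 0.01903086] [0.51758575 0.30448035 0.01825173]
[523 173  37  14 227] [541.86784141 179.91189427] [ 0.5396 -0.6175  0.057 ]
[206 225  12  31 265] [211.39622642 240.10566038] [0.367  0.2816 0.057 ]
[ 33   8  25  27 311] [44.10932476 21.14790997] [-0.5329  1.5256  0.05  ]
[ 46  58  26  49 415] [57.95180723 77.91325301] [-0.3154  0.9282  0.05  ]
[282 163  11  12 101] [287.27722772 168.85148515] [0.5158 0.2833 0.05  ]
[226 168  27  12 235] [239.00851064 173.52340426] [0.3704 0.277  0.05  ]
[321 373  13  15  83] [327.69879518 380.5060241 ] [ 0.5107 -0.3766  0.05  ]
```

```bash
cat > go.py <<'E'
# go.py x y z yaw [pitch-free]: shift from commanded pose (measured if no cmd), prints row values
import sys, json, os
from h import *
def rel(cmd,tgt):
    Rc=R.from_euler("xyz",cmd[3:],degrees=True); Rt=R.from_euler("xyz",tgt[3:],degrees=True)
    return Rc.inv().apply(np.array(tgt[:3])-cmd[:3])/.03,(Rc.inv()*Rt).as_rotvec(degrees=True)
if __name__=="__main__":
    cmd=json.load(open("cmd.json")) if os.path.exists("cmd.json") else [.275,.617,.227,180,0,-24]
    v=[float(x) for x in sys.argv[1:]]
    for i in range(0,len(v),4):
        t=v[i:i+3]+[180,0,v[i+3]]; a,b=rel(cmd,t)
        print(np.round(a,3).tolist(),np.round(b,1).tolist())
    json.dump(t,open("cmd.json","w"))
E
python3 go.py .53 .25 .22 -57 .5105 -.339 .19 -87
```

```text
[12.741, 7.718, 0.233] [0.0, -0.0, 33.0]
[20.133, 25.919, 1.233] [0.0, -0.0, 63.0]
```

```bash
python3 -m crank '[{"xyz":[12.741,7.718,0.233],"delta_rot":[0,0,33],"claw":0},{"xyz":[12.741,7.718,0.233],"delta_rot":[0,0,33],"claw":0},{"xyz":[12.741,7.718,0.233],"delta_rot":[0,0,33],"claw":0},{"xyz":[12.741,7.718,0.233],"delta_rot":[0,0,33],"claw":0},{"xyz":[12.741,7.718,0.233],"delta_rot":[0,0,33],"claw":0},{"xyz":[12.741,7.718,0.233],"delta_rot":[0,0,33],"claw":0},{"xyz":[12.741,7.718,0.233],"delta_rot":[0,0,33],"claw":0},{"xyz":[12.741,7.718,0.233],"delta_rot":[0,0,33],"claw":0},{"xyz":[20.133,25.919,1.233],"delta_rot":[0,0,63],"claw":0},{"xyz":[20.133,25.919,1.233],"delta_rot":[0,0,63],"claw":0},{"xyz":[20.133,25.919,1.233],"delta_rot":[0,0,63],"claw":0},{"xyz":[20.133,25.919,1.233],"delta_rot":[0,0,63],"claw":0},{"xyz":[20.133,25.919,1.233],"delta_rot":[0,0,63],"claw":0},{"xyz":[20.133,25.919,1.233],"delta_rot":[0,0,63],"claw":0},{"xyz":[20.133,25.919,1.233],"delta_rot":[0,0,63],"claw":0},{"xyz":[20.133,25.919,1.233],"delta_rot":[0,0,63],"claw":0},{"xyz":[20.133,25.919,1.233],"delta_rot":[0,0,63],"claw":0},{"xyz":[20.133,25.919,1.233],"delta_rot":[0,0,63],"claw":0},{"xyz":[20.133,25.919,1.233],"delta_rot":[0,0,63],"claw":0},{"xyz":[20.133,25.919,1.233],"delta_rot":[0,0,63],"claw":0}]'
python3 go.py .5105 -.339 .106 -87
```

```text
time_s: 2.6
tcp_pos: [0.5101, -0.3386, 0.1893]
eef_rot: [180.0, 0.0, -87.0]
contact_force: [-0.1, -0.5, 0.4]
gripper_width: 0.0876
gripper_force: 0.0
[0.0, -0.0, 2.8] [0.0, 0.0, 0.0]
```

```bash
python3 -m crank '[{"xyz":[0,0,1.4],"delta_rot":[0,0,0],"claw":0},{"xyz":[0,0,2.4],"delta_rot":[0,0,0],"claw":0},{"xyz":[0,0,2.8],"delta_rot":[0,0,0],"claw":0},{"xyz":[0,0,2.8],"delta_rot":[0,0,0],"claw":0},{"xyz":[0,0,2.8],"delta_rot":[0,0,0],"claw":0.3},{"xyz":[0,0,2.8],"delta_rot":[0,0,0],"claw":0.5},{"xyz":[0,0,2.8],"delta_rot":[0,0,0],"claw":0.5},{"xyz":[0,0,2.8],"delta_rot":[0,0,0],"claw":0.5}]' 25
python3 - <<'E'
from h import *
c=cap("side");t=cap("top")
p=proj(c,[.5105,-.339,.12])[0].astype(int);q=proj(t,[.5105,-.339,.12])[0].astype(int);print(p,q)
f=lambda c,p:cv2.resize(c["img"][p[1]-40:p[1]+40,p[0]-27:p[0]+27],(400,600),interpolation=cv2.INTER_CUBIC)
cv2.imwrite("pics/g1.png",np.hstack([f(c,p),f(t,q)]))
E
```

```text
time_s: 3.6
tcp_pos: [0.5102, -0.3395, 0.1059]
eef_rot: [-180.0, -0.0, -87.0]
contact_force: [0.2, -0.9, 0.4]
gripper_width: 0.0528
gripper_force: 0.0
[327 348] [450 185]
```

View pics/g1.png

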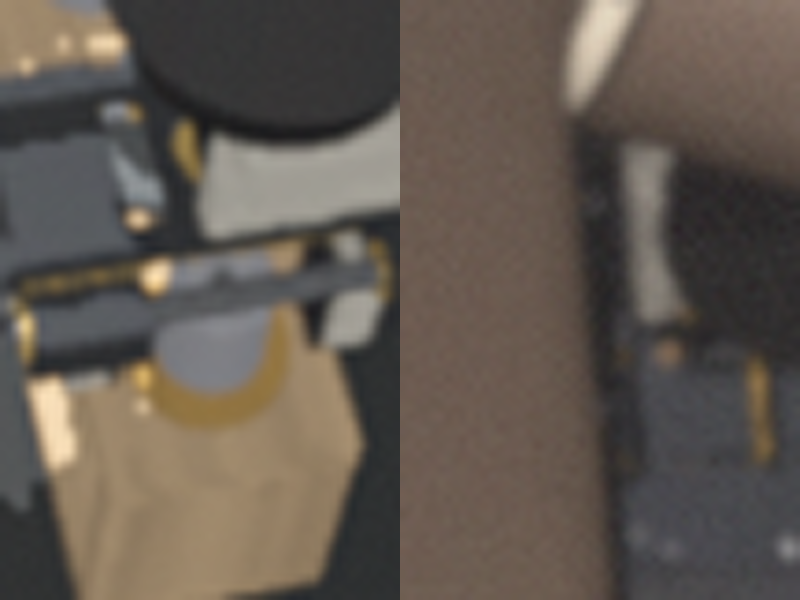

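The side crop shows the brass-collared spigot at about (210,330) between the two fingers, so I'll close and lift.

```bash
python3 -m crank '[{"xyz":[0,0,0],"delta_rot":[0,0,0],"claw":1},{"xyz":[0,0,0],"delta_rot":[0,0,0],"claw":1},{"xyz":[0,0,0],"delta_rot":[0,0,0],"claw":1},{"xyz":[0,0,0],"delta_rot":[0,0,0],"claw":1},{"xyz":[0,0,0],"delta_rot":[0,0,0],"claw":1},{"xyz":[0,0,0],"delta_rot":[0,0,0],"claw":1}]' 30
python3 -m crank '[{"xyz":[0,0,-0.3],"delta_rot":[0,0,0],"claw":1},{"xyz":[0,0,-1],"delta_rot":[0,0,0],"claw":1},{"xyz":[0,0,-2],"delta_rot":[0,0,0],"claw":1},{"xyz":[0,0,-3],"delta_rot":[0,0,0],"claw":1},{"xyz":[0,0,-4],"delta_rot":[0,0,0],"claw":1},{"xyz":[0,0,-4.4],"delta_rot":[0,0,0],"claw":1},{"xyz":[0,0,-4.4],"delta_rot":[0,0,0],"claw":1}]' 30
python3 go.py .5105 -.339 .238 -87 .5011 .0275 .238 -87
```

```text
time_s: 4.45
tcp_pos: [0.5103, -0.3394, 0.1056]
eef_rot: [-180.0, -0.0, -87.0]
contact_force: [2.2, -1.2, -0.9]
gripper_width: 0.0291
gripper_force: 30.0
time_s: 5.32
tcp_pos: [0.5097, -0.3391, 0.2376]
eef_rot: [-180.0, 0.0, -87.0]
contact_force: [-0.2, 0.3, -4.1]
gripper_width: 0.0293
gripper_force: 30.0
[-0.0, 0.0, -4.4] [0.0, 0.0, 0.0]
[-12.216, -0.326, -4.4] [0.0, 0.0, 0.0]
```

```bash
python3 -m crank '[{"xyz":[-2,-0.05,0],"delta_rot":[0,0,0],"claw":1},{"xyz":[-4,-0.1,0],"delta_rot":[0,0,0],"claw":1},{"xyz":[-6,-0.15,0],"delta_rot":[0,0,0],"claw":1},{"xyz":[-8,-0.2,0],"delta_rot":[0,0,0],"claw":1},{"xyz":[-10,-0.25,0],"delta_rot":[0,0,0],"claw":1},{"xyz":[-11.5,-0.3,0],"delta_rot":[0,0,0],"claw":1},{"xyz":[-12.216,-0.326,0],"delta_rot":[0,0,0],"claw":1},{"xyz":[-12.216,-0.326,0],"delta_rot":[0,0,0],"claw":1},{"xyz":[-12.216,-0.326,0],"delta_rot":[0,0,0],"claw":1}]'
python3 - <<'E'
from h import *
import pickle
c=cap("side");pickle.dump(c,open("s2.pkl","wb"));print(r.get_state()["tcp_pos"])
u0,v0,w,h=250,140,100,75
t=cv2.resize(c["img"][v0:v0+h,u0:u0+w],(800,600),interpolation=cv2.INTER_CUBIC)
for z,col in((.224,(0,0,255)),(.152,(0,255,0)),(.092,(255,0,0))):
    p=(proj(c,[.5011,.0275,z])[0]-[u0,v0]+.5)*8; print(p); cv2.drawMarker(t,tuple(int(x) for x in p),col,0,14,1)
cv2.imwrite("pics/b1.png",t)
E
```

```text
time_s: 6.45
tcp_pos: [0.4999, 0.0266, 0.2365]
eef_rot: [179.9, -0.0, -87.0]
contact_force: [0.6, -0.3, -3.7]
gripper_width: 0.0295
gripper_force: 30.0
[0.50012649 0.02639742 0.23676625]
[388.83182987 363.30439632]
[377.39687827 534.4382621 ]
[368.58745194 665.47677827]
```

View pics/b1.png

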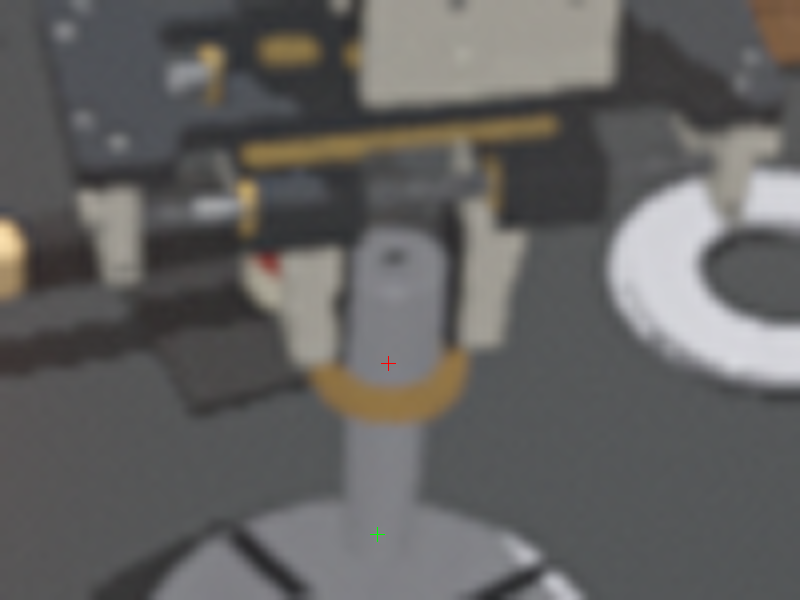

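Run:
```python
from h import *
import pickle
c=pickle.load(open("s2.pkl","rb"))
for P in([.5011,.0275,.268],[.5011,.0375,.268],[.5111,.0275,.268],[.5011,.0275,.278]): print(((proj(c,P)[0]-[250,140]+.5)*8).round(1))
# refine dark dot
g=cv2.cvtColor(c["img"],6)[168:176,294:304];print(g)
```

```text
[396.3 250.5]
[391.  227.5]
[431.  248.2]
[398.1 223.9]
[[ 57  69  92 100 100  97  95  90  84  76]
 [ 62  90 115 123 124 124 122 120 113  97]
 [ 75 105 124 128 127 126 127 128 128 122]
 [100 122 128 123 109 101 111 125 130 131]
 [108 126 128 117 100  93 108 124 130 131]
 [108 127 128 123 117 117 122 128 129 131]
 [111 128 130 128 127 127 127 129 130 132]
 [112 129 131 132 134 134 132 131 131 132]]
```

```bash
python3 -m crank '[{"xyz":[0,0,1],"delta_rot":[0,0,0],"claw":1},{"xyz":[0,0,1.7],"delta_rot":[0,0,0],"claw":1},{"xyz":[0,0,2.0],"delta_rot":[0,0,0],"claw":1},{"xyz":[0,0,2.2],"delta_rot":[0,0,0],"claw":1},{"xyz":[0,0,2.4],"delta_rot":[0,0,0],"claw":1},{"xyz":[0,0,2.6],"delta_rot":[0,0,0],"claw":1},{"xyz":[0,0,2.6],"delta_rot":[0,0,0],"claw":1},{"xyz":[0,0,2.6],"delta_rot":[0,0,0],"claw":1}]'
```

```text
time_s: 7.5
tcp_pos: [0.5008, 0.0274, 0.1595]
eef_rot: [-180.0, 0.0, -87.0]
contact_force: [-0.0, 4.3, -4.9]
gripper_width: 0.0295
gripper_force: 30.0
```

```bash
python3 -m crank '[{"xyz":[-0.04,0,0],"delta_rot":[0,0,0],"claw":1},{"xyz":[-0.04,0,0],"delta_rot":[0,0,0],"claw":1},{"xyz":[-0.04,0,0.2],"delta_rot":[0,0,0],"claw":1},{"xyz":[-0.04,0,0.4],"delta_rot":[0,0,0],"claw":1},{"xyz":[-0.04,0,0.4],"delta_rot":[0,0,0],"claw":1}]'
```

```text
time_s: 8.12
tcp_pos: [0.5004, 0.0283, 0.1469]
eef_rot: [180.0, -0.0, -87.0]
contact_force: [0.8, 4.4, -6.4]
gripper_width: 0.0294
gripper_force: 30.0
```

```bash
python3 -m crank '[{"xyz":[-0.04,0,0],"delta_rot":[0,0,0],"claw":1},{"xyz":[-0.04,0,0],"delta_rot":[0,0,0],"claw":1},{"xyz":[-0.04,0,0.2],"delta_rot":[0,0,0],"claw":1},{"xyz":[-0.04,0,0.4],"delta_rot":[0,0,0],"claw":1},{"xyz":[-0.04,0,0.4],"delta_rot":[0,0,0],"claw":1}]'
```

```text
time_s: 8.75
tcp_pos: [0.5004, 0.0295, 0.1349]
eef_rot: [180.0, -0.0, -87.0]
contact_force: [1.2, 1.0, -5.1]
gripper_width: 0.0295
gripper_force: 30.0
```

```bash
python3 -m crank '[{"xyz":[0,0,0.2],"delta_rot":[0,0,0],"claw":1},{"xyz":[0,0,0.4],"delta_rot":[0,0,0],"claw":1},{"xyz":[0,0,0.5],"delta_rot":[0,0,0],"claw":1},{"xyz":[0,0,0.5],"delta_rot":[0,0,0],"claw":1}]'
```

```text
time_s: 9.25
tcp_pos: [0.5005, 0.0296, 0.1203]
eef_rot: [180.0, -0.0, -87.0]
contact_force: [0.8, 1.6, -4.5]
gripper_width: 0.0294
gripper_force: 30.0
```

```bash
python3 -m crank '[{"xyz":[0,0,0.1],"delta_rot":[0,0,0],"claw":1},{"xyz":[0,0,0.1],"delta_rot":[0,0,0],"claw":1},{"xyz":[0,0,0.1],"delta_rot":[0,0,0],"claw":1}]'
```

```text
time_s: 9.62
tcp_pos: [0.5005, 0.0296, 0.1175]
eef_rot: [-180.0, 0.0, -87.0]
contact_force: [1.2, 2.9, -4.3]
gripper_width: 0.0294
gripper_force: 30.0
```

```bash
python3 -m crank '[{"xyz":[0,0,0],"delta_rot":[0,0,0],"claw":0.6},{"xyz":[0,0,0],"delta_rot":[0,0,0],"claw":0.5},{"xyz":[0,0,0],"delta_rot":[0,0,0],"claw":0},{"xyz":[0,0,0],"delta_rot":[0,0,0],"claw":0},{"xyz":[0,0,0],"delta_rot":[0,0,0],"claw":0},{"xyz":[0,0,0],"delta_rot":[0,0,0],"claw":0},{"xyz":[0,0,-1],"delta_rot":[0,0,0],"claw":0},{"xyz":[0,0,-2],"delta_rot":[0,0,0],"claw":0},{"xyz":[0,0,-3],"delta_rot":[0,0,0],"claw":0},{"xyz":[0,0,-3.1],"delta_rot":[0,0,0],"claw":0},{"xyz":[0,0,-3.1],"delta_rot":[0,0,0],"claw":0}]'
echo '[0.5010,0.0299,0.211,180,0,-87]' > cmd.json
python3 go.py .45 .23 .211 -85 .4695 .2973 .211 -80
```

```text
time_s: 11.0
tcp_pos: [0.5003, 0.0295, 0.2103]
eef_rot: [180.0, 0.0, -87.0]
contact_force: [-0.3, -0.9, -1.1]
gripper_width: 0.0871
gripper_force: 0.0
[-6.75, 1.349, 0.0] [0.0, 0.0, -2.0]
[-8.956, 0.582, 0.0] [0.0, 0.0, -7.0]
```

```bash
echo '[0.5010,0.0299,0.211,180,0,-87]' > cmd.json
python3 go.py .4692 .2973 .151 10
python3 - <<'E'
from h import *
c=cap("side")
u0,v0,w,h=250,170,100,75
t=cv2.resize(c["img"][v0:v0+h,u0:u0+w],(800,600),interpolation=cv2.INTER_CUBIC)
cv2.imwrite("pics/b2.png",t)
for z in(.092,.136,.1435): print(z,((proj(c,[.5011,.0270,z])[0]-[u0,v0]+.5)*8).round(1))
E
```

```text
[-8.957, 0.592, 2.0] [-0.0, 0.0, -97.0]
0.092 [368.8 426.6]
0.136 [375.2 331.5]
0.1435 [376.4 314.8]
```

View pics/b2.png

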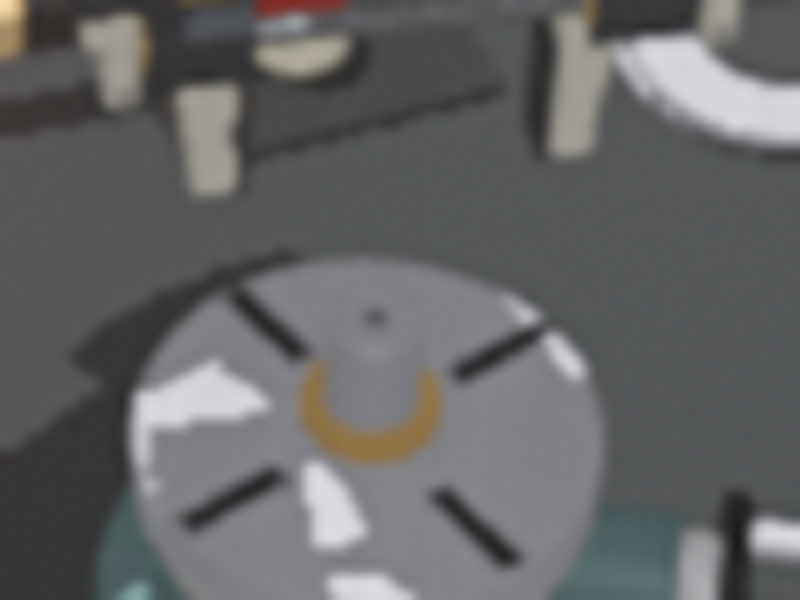

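The arbor stands upright in the bore with its centre mark at (375,317), so the collar is about 6–7 mm clear. Next is the mallet.

```bash
python3 -m crank '[{"xyz":[-2,0.1,0],"delta_rot":[0,0,-10],"claw":0},{"xyz":[-4,0.2,0],"delta_rot":[0,0,-20],"claw":0},{"xyz":[-5.5,0.4,0],"delta_rot":[0,0,-30],"claw":0},{"xyz":[-7,0.5,0],"delta_rot":[0,0,-40],"claw":0},{"xyz":[-8.957,0.592,0],"delta_rot":[0,0,-50],"claw":0},{"xyz":[-8.957,0.592,0],"delta_rot":[0,0,-60],"claw":0},{"xyz":[-8.957,0.592,0.5],"delta_rot":[0,0,-70],"claw":0},{"xyz":[-8.957,0.592,1],"delta_rot":[0,0,-80],"claw":0},{"xyz":[-8.957,0.592,1.5],"delta_rot":[0,0,-90],"claw":0},{"xyz":[-8.957,0.592,2],"delta_rot":[0,0,-97],"claw":0},{"xyz":[-8.957,0.592,2],"delta_rot":[0,0,-97],"claw":0},{"xyz":[-8.957,0.592,2],"delta_rot":[0,0,-97],"claw":0}]'
python3 -m crank '[{"xyz":[0,0,1.5],"delta_rot":[0,0,0],"claw":0},{"xyz":[0,0,3],"delta_rot":[0,0,0],"claw":0},{"xyz":[0,0,3.8],"delta_rot":[0,0,0],"claw":0},{"xyz":[0,0,4.2],"delta_rot":[0,0,0],"claw":0},{"xyz":[0,0,4.2],"delta_rot":[0,0,0],"claw":0.3},{"xyz":[0,0,4.2],"delta_rot":[0,0,0],"claw":0.5},{"xyz":[0,0,4.2],"delta_rot":[0,0,0],"claw":0.5}]' 5
python3 - <<'E'
from h import *
c=cap("side");t=cap("top")
p=[268,165];q=[205,205]
f=lambda c,p:cv2.resize(c["img"][p[1]-40:p[1]+40,p[0]-27:p[0]+27],(400,600),interpolation=cv2.INTER_CUBIC)
cv2.imwrite("pics/m1.png",np.hstack([f(c,p),f(t,q)]))
E
```

```text
time_s: 12.55
tcp_pos: [0.4688, 0.2969, 0.1505]
eef_rot: [180.0, 0.0, 9.9]
contact_force: [0.4, -0.5, -0.4]
gripper_width: 0.0881
gripper_force: 0.0
time_s: 13.42
tcp_pos: [0.4692, 0.2976, 0.0257]
eef_rot: [-179.9, -0.1, 10.0]
contact_force: [-0.3, -0.6, 0.3]
gripper_width: 0.0631
gripper_force: 0.0
```

View pics/m1.png

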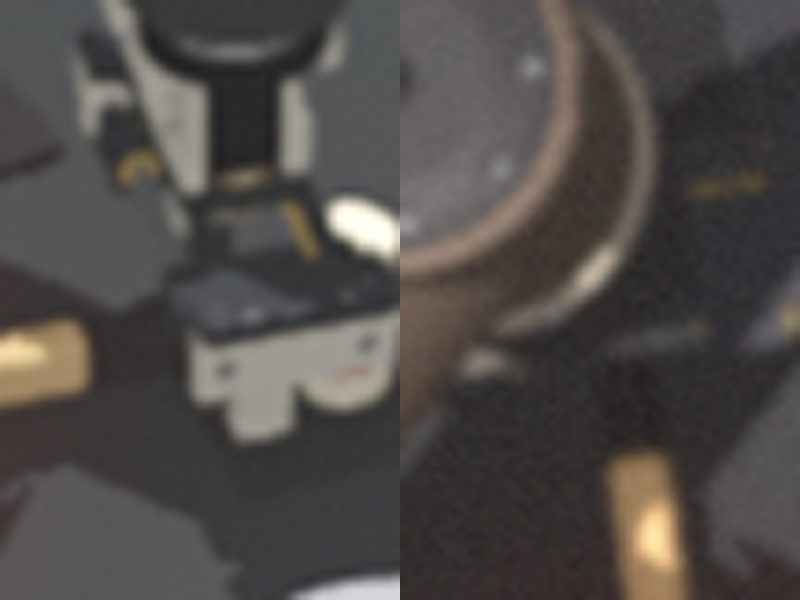

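The crops show the fingers straddling the black sleeve just behind the head, with the wood grip visible beyond at about (650,520). I'll close gently, then hard, then lift.

```bash
python3 -m crank '[{"xyz":[0,0,0],"delta_rot":[0,0,0],"claw":0.7},{"xyz":[0,0,0],"delta_rot":[0,0,0],"claw":0.8},{"xyz":[0,0,0],"delta_rot":[0,0,0],"claw":1},{"xyz":[0,0,0],"delta_rot":[0,0,0],"claw":1},{"xyz":[0,0,0],"delta_rot":[0,0,0],"claw":1}]' 5
python3 -m crank '[{"xyz":[0,0,0],"delta_rot":[0,0,0],"claw":1},{"xyz":[0,0,0],"delta_rot":[0,0,0],"claw":1},{"xyz":[0,0,0],"delta_rot":[0,0,0],"claw":1}]' 60
python3 -m crank '[{"xyz":[0,0,-0.2],"delta_rot":[0,0,0],"claw":1},{"xyz":[0,0,-1],"delta_rot":[0,0,0],"claw":1},{"xyz":[0,0,-2.5],"delta_rot":[0,0,0],"claw":1},{"xyz":[0,0,-4],"delta_rot":[0,0,0],"claw":1},{"xyz":[0,0,-5.5],"delta_rot":[0,0,0],"claw":1},{"xyz":[0,0,-5.5],"delta_rot":[0,0,0],"claw":1},{"xyz":[0,0,-5.5],"delta_rot":[0,0,0],"claw":1}]'
python3 - <<'E'
from h import *
s=r.get_state();print(s["contact_force"],s["moment"])
E
echo '[0.4692,0.2973,0.190,180,0,10]' > cmd.json
python3 go.py .4537 .0192 .190 10
```

```text
time_s: 14.15
tcp_pos: [0.4686, 0.2971, 0.0245]
eef_rot: [-180.0, 0.0, 10.0]
contact_force: [-1.2, 0.7, -0.6]
gripper_width: 0.0207
gripper_force: 5.0
time_s: 14.52
tcp_pos: [0.4687, 0.297, 0.0246]
eef_rot: [-180.0, -0.0, 10.0]
contact_force: [-0.6, 0.6, 0.4]
gripper_width: 0.0193
gripper_force: 59.3
time_s: 15.4
tcp_pos: [0.4677, 0.2961, 0.1886]
eef_rot: [180.0, 0.1, 10.0]
contact_force: [-0.6, -0.2, -4.8]
gripper_width: 0.0198
gripper_force: 59.3
[-0.61668041 -0.20185127 -4.7809977 ] [-0.13488322  0.22391012  0.03817221]
[-2.119, 9.039, 0.0] [0.0, 0.0, 0.0]
```

```bash
python3 -m crank '[{"xyz":[-0.4,1.8,0],"delta_rot":[0,0,0],"claw":1},{"xyz":[-0.8,3.5,0],"delta_rot":[0,0,0],"claw":1},{"xyz":[-1.2,5.2,0],"delta_rot":[0,0,0],"claw":1},{"xyz":[-1.6,6.8,0],"delta_rot":[0,0,0],"claw":1},{"xyz":[-1.9,8.2,0],"delta_rot":[0,0,0],"claw":1},{"xyz":[-2.1,8.8,0],"delta_rot":[0,0,0],"claw":1},{"xyz":[-2.119,9.03,0],"delta_rot":[0,0,0],"claw":1},{"xyz":[-2.119,9.03,0],"delta_rot":[0,0,0],"claw":1},{"xyz":[-2.119,9.03,0],"delta_rot":[0,0,0],"claw":1}]'
python3 - <<'E'
from h import *
c=cap("side")
u0,v0,w,h=240,160,100,75
t=cv2.resize(c["img"][v0:v0+h,u0:u0+w],(800,600),interpolation=cv2.INTER_CUBIC)
for z in(.1708,.1425): 
    p=((proj(c,[.5011,.0275,z])[0]-[u0,v0]+.5)*8).round(1);print(z,p);cv2.drawMarker(t,tuple(int(x) for x in p),(0,255,0),0,14,1)
cv2.imwrite("pics/b3.png",t)
E
```

```text
time_s: 16.52
tcp_pos: [0.4533, 0.0199, 0.1893]
eef_rot: [-180.0, 0.0, 10.0]
contact_force: [0.1, 0.0, -4.7]
gripper_width: 0.0195
gripper_force: 59.3
0.1708 [460.3 331.3]
0.1425 [456.  395.9]
```

View pics/b3.png

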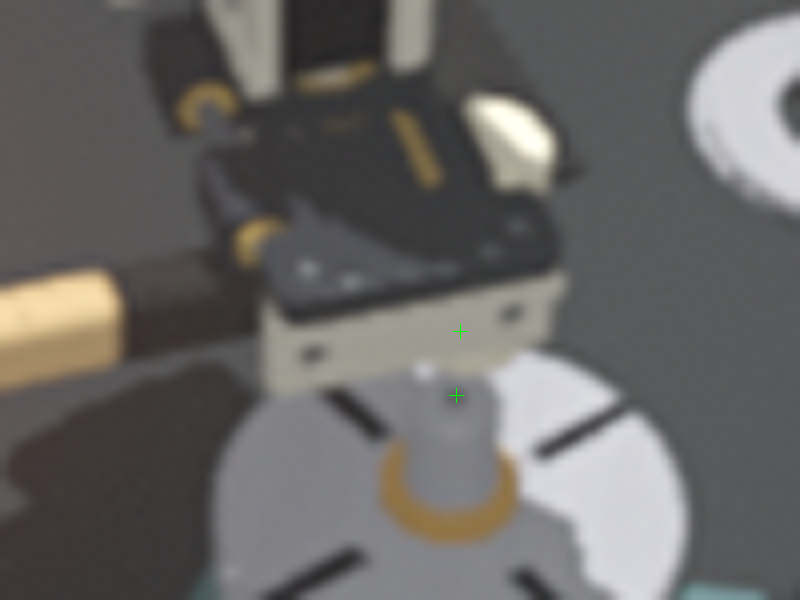

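The arbor sits under the held mallet, with its top mark at (456,395) matching the prediction. The first gentle tap follows, reading the force at the bottom.

```bash
python3 -m crank '[{"xyz":[0,0,0.4],"delta_rot":[0,0,0],"claw":1},{"xyz":[0,0,0.75],"delta_rot":[0,0,0],"claw":1},{"xyz":[0,0,0.9],"delta_rot":[0,0,0],"claw":1},{"xyz":[0,0,1.0],"delta_rot":[0,0,0],"claw":1},{"xyz":[0,0,1.1],"delta_rot":[0,0,0],"claw":1},{"xyz":[0,0,1.1],"delta_rot":[0,0,0],"claw":1}]' 60
python3 -m crank '[{"xyz":[0,0,0.1],"delta_rot":[0,0,0],"claw":1},{"xyz":[0,0,0.15],"delta_rot":[0,0,0],"claw":1},{"xyz":[0,0,0.15],"delta_rot":[0,0,0],"claw":1}]'; python3 -c "
from h import *
print(r.get_state()['moment'])"
```

```text
time_s: 17.32
tcp_pos: [0.4529, 0.0189, 0.1571]
eef_rot: [180.0, 0.0, 10.0]
contact_force: [-5.7, -0.6, 6.2]
gripper_width: 0.0195
gripper_force: 59.4
time_s: 17.7
tcp_pos: [0.4531, 0.0189, 0.1534]
eef_rot: [180.0, -0.0, 10.0]
contact_force: [-8.7, 0.0, 12.3]
gripper_width: 0.0195
gripper_force: 59.4
[0.06260948 3.13627815 0.08664094]
```

```bash
python3 -m crank '[{"xyz":[0,0,-0.6],"delta_rot":[0,0,0],"claw":1},{"xyz":[0,0,-0.6],"delta_rot":[0,0,0],"claw":1},{"xyz":[0,0,-0.2],"delta_rot":[0,0,0],"claw":1},{"xyz":[0,0,-0.1],"delta_rot":[0,0,0],"claw":1},{"xyz":[0,0,0],"delta_rot":[0,0,0],"claw":1},{"xyz":[0,0,0.05],"delta_rot":[0,0,0],"claw":1},{"xyz":[0,0,0.1],"delta_rot":[0,0,0],"claw":1},{"xyz":[0,0,0.1],"delta_rot":[0,0,0],"claw":1}]'; python3 -c "
from h import *
print(r.get_state()['moment'])"
```

```text
time_s: 18.7
tcp_pos: [0.4536, 0.0191, 0.1501]
eef_rot: [180.0, -0.1, 10.1]
contact_force: [-8.4, 1.5, 15.8]
gripper_width: 0.0195
gripper_force: 59.4
[0.60725328 2.36365204 0.12050483]
```

```bash
python3 -m crank '[{"xyz":[0,0,-0.6],"delta_rot":[0,0,0],"claw":1},{"xyz":[0,0,-0.6],"delta_rot":[0,0,0],"claw":1},{"xyz":[0,0,-0.2],"delta_rot":[0,0,0],"claw":1},{"xyz":[0,0,-0.1],"delta_rot":[0,0,0],"claw":1},{"xyz":[0,0,0],"delta_rot":[0,0,0],"claw":1},{"xyz":[0,0,0.05],"delta_rot":[0,0,0],"claw":1},{"xyz":[0,0,0.1],"delta_rot":[0,0,0],"claw":1},{"xyz":[0,0,0.1],"delta_rot":[0,0,0],"claw":1}]'; python3 -c "
from h import *
s=r.get_state();print(s['moment'],s['contact_force'])"
```

```text
time_s: 19.7
tcp_pos: [0.4533, 0.019, 0.147]
eef_rot: [180.0, -0.0, 10.1]
contact_force: [-10.9, 0.8, 23.1]
gripper_width: 0.0196
gripper_force: 59.4
[0.61935959 3.34415627 0.13608769] [-10.89852546   0.80258375  23.0972263 ]
```

Contact is now about 27 N (23 plus the mallet's weight), above the 25 N needed, and the geometry suggests the arbor is home. I'll lift, move aside and check the seat and the mallet's attitude.

```bash
python3 -m crank '[{"xyz":[0,0,-0.6],"delta_rot":[0,0,0],"claw":1},{"xyz":[0,0,-1.5],"delta_rot":[0,0,0],"claw":1},{"xyz":[0.2,-1,-1.5],"delta_rot":[0,0,0],"claw":1},{"xyz":[0.4,-2.5,-1.5],"delta_rot":[0,0,0],"claw":1},{"xyz":[0.8,-4,-1.5],"delta_rot":[0,0,0],"claw":1},{"xyz":[1.2,-5.5,-1.5],"delta_rot":[0,0,0],"claw":1},{"xyz":[1.2,-5.5,-1.5],"delta_rot":[0,0,0],"claw":1},{"xyz":[1.2,-5.5,-1.5],"delta_rot":[0,0,0],"claw":1}]'
python3 - <<'E'
from h import *
import pickle
c=cap("side");t=cap("top");pickle.dump((c,t),open("s3.pkl","wb"))
def f(c,u0,v0,w,h):return cv2.resize(c["img"][v0:v0+h,u0:u0+w],(400,600),interpolation=cv2.INTER_CUBIC)
s=r.get_state();print(s["tcp_pos"])
p=proj(c,[*s["tcp_pos"][:2],.2])[0].astype(int);print(p)
im=np.hstack([f(c,270,190,50,75),cv2.resize(c["img"][p[1]-60:p[1]+60,p[0]-40:p[0]+40],(400,600),interpolation=cv2.INTER_CUBIC)])
for z in(.092,.136,.137,.138): print(z,((proj(c,[.5011,.0270,z])[0]-[270,190]+.5)*8).round(1))
cv2.imwrite("pics/b4.png",im)
g=cv2.cvtColor(c["img"],6)[205:218,290:304];print(g)
E
```

```text
time_s: 20.7
tcp_pos: [0.4589, 0.1873, 0.1892]
eef_rot: [179.9, 0.2, 10.0]
contact_force: [-0.3, -0.4, -4.6]
gripper_width: 0.0198
gripper_force: 59.3
[0.45937549 0.18682169 0.19008848]
[272 151]
0.092 [208.8 266.6]
0.136 [215.2 171.5]
0.137 [215.4 169.3]
0.138 [215.5 167.1]
[[131 132 131 130 130 129 128 128 128 129 130 132 132 132]
 [130 131 130 133 138 142 144 143 138 131 129 130 131 131]
 [130 131 141 160 174 185 189 187 179 164 149 134 129 130]
 [130 144 173 197 207 210 210 211 209 204 187 160 136 129]
 [138 170 199 212 214 210 204 205 212 214 209 190 159 136]
 [150 186 208 213 211 193 169 172 198 213 214 205 178 145]
 [156 190 208 212 208 185 160 171 199 213 215 208 181 146]
 [149 182 204 211 210 203 197 201 210 213 212 201 176 154]
 [146 165 190 205 210 210 211 211 212 212 206 191 179 190]
 [171 150 163 185 198 205 208 206 203 196 186 172 181 204]
 [185 144 135 155 174 185 189 186 178 167 153 146 177 206]
 [180 141 123 129 140 149 151 149 143 137 128 135 177 205]
 [174 140 123 125 127 129 129 129 128 125 121 137 180 204]]
```

View pics/b4.png

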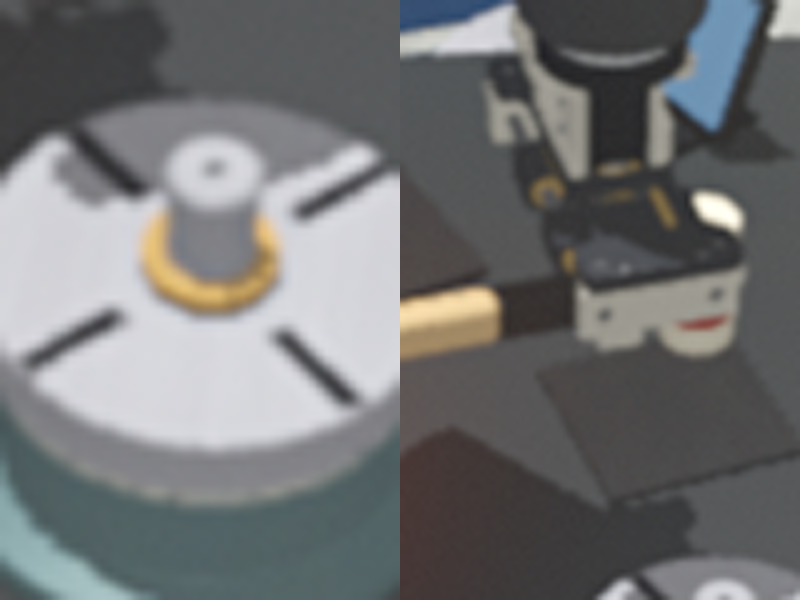

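The arbor's top mark moved down from side-view row 209.1 to 210.5, about 5 mm, so it may still be a millimetre short. I'll go back for slightly firmer taps of about 30 N.

```bash
python3 -m crank '[{"xyz":[-0.4,1.5,0],"delta_rot":[0,0,0],"claw":1},{"xyz":[-0.8,3.3,0],"delta_rot":[0,0,0],"claw":1},{"xyz":[-1.1,4.8,0],"delta_rot":[0,0,0],"claw":1},{"xyz":[-1.2,5.5,0],"delta_rot":[0,0,0],"claw":1},{"xyz":[-1.2,5.5,0.4],"delta_rot":[0,0,0],"claw":1},{"xyz":[-1.2,5.5,0.9],"delta_rot":[0,0,0],"claw":1},{"xyz":[-1.2,5.5,1.2],"delta_rot":[0,0,0],"claw":1},{"xyz":[-1.2,5.5,1.35],"delta_rot":[0,0,0],"claw":1},{"xyz":[-1.2,5.5,1.43],"delta_rot":[0,0,0],"claw":1},{"xyz":[-1.2,5.5,1.5],"delta_rot":[0,0,0],"claw":1},{"xyz":[-1.2,5.5,1.5],"delta_rot":[0,0,0],"claw":1}]'
python3 -m crank '[{"xyz":[0,0,0.033],"delta_rot":[0,0,0],"claw":1},{"xyz":[0,0,0.033],"delta_rot":[0,0,0],"claw":1}]'
python3 -m crank '[{"xyz":[0,0,-0.7],"delta_rot":[0,0,0],"claw":1},{"xyz":[0,0,-0.7],"delta_rot":[0,0,0],"claw":1},{"xyz":[0,0,-0.3],"delta_rot":[0,0,0],"claw":1},{"xyz":[0,0,-0.17],"delta_rot":[0,0,0],"claw":1},{"xyz":[0,0,-0.1],"delta_rot":[0,0,0],"claw":1},{"xyz":[0,0,-0.03],"delta_rot":[0,0,0],"claw":1},{"xyz":[0,0,0],"delta_rot":[0,0,0],"claw":1},{"xyz":[0,0,0],"delta_rot":[0,0,0],"claw":1}]'
```

```text
time_s: 22.18
tcp_pos: [0.4525, 0.0186, 0.1477]
eef_rot: [179.9, 0.0, 10.1]
contact_force: [-13.9, -1.0, 19.5]
gripper_width: 0.0195
gripper_force: 59.4
time_s: 22.42
tcp_pos: [0.4525, 0.0186, 0.147]
eef_rot: [179.9, 0.0, 10.1]
contact_force: [-14.3, -1.4, 20.8]
gripper_width: 0.0198
gripper_force: 59.4
time_s: 23.42
tcp_pos: [0.4535, 0.0193, 0.1462]
eef_rot: [180.0, -0.1, 10.1]
contact_force: [-10.9, 2.4, 22.4]
gripper_width: 0.0194
gripper_force: 59.4
```

```bash
python3 -m crank '[{"xyz":[0,0,-0.7],"delta_rot":[0,0,0],"claw":1},{"xyz":[0,0,-0.7],"delta_rot":[0,0,0],"claw":1},{"xyz":[0,0,-0.3],"delta_rot":[0,0,0],"claw":1},{"xyz":[0,0,-0.17],"delta_rot":[0,0,0],"claw":1},{"xyz":[0,0,-0.1],"delta_rot":[0,0,0],"claw":1},{"xyz":[0,0,-0.03],"delta_rot":[0,0,0],"claw":1},{"xyz":[0,0,0.03],"delta_rot":[0,0,0],"claw":1},{"xyz":[0,0,0.03],"delta_rot":[0,0,0],"claw":1}]'
python3 -m crank '[{"xyz":[0,0,0.02],"delta_rot":[0,0,0],"claw":1},{"xyz":[0,0,0.02],"delta_rot":[0,0,0],"claw":1}]'
```

```text
time_s: 24.42
tcp_pos: [0.4528, 0.0189, 0.1449]
eef_rot: [180.0, 0.0, 10.1]
contact_force: [-12.8, 2.4, 26.1]
gripper_width: 0.0195
gripper_force: 59.4
time_s: 24.68
tcp_pos: [0.4528, 0.0189, 0.1446]
eef_rot: [180.0, 0.0, 10.1]
contact_force: [-14.5, 2.3, 27.0]
gripper_width: 0.0194
gripper_force: 59.4
```

```bash
python3 -m crank '[{"xyz":[0,0,-0.6],"delta_rot":[0,0,0],"claw":1},{"xyz":[0,0,-1.5],"delta_rot":[0,0,0],"claw":1},{"xyz":[0.2,-1,-1.5],"delta_rot":[0,0,0],"claw":1},{"xyz":[0.4,-2.5,-1.5],"delta_rot":[0,0,0],"claw":1},{"xyz":[0.8,-4,-1.5],"delta_rot":[0,0,0],"claw":1},{"xyz":[1.2,-5.5,-1.5],"delta_rot":[0,0,0],"claw":1},{"xyz":[1.2,-5.5,-1.5],"delta_rot":[0,0,0],"claw":1},{"xyz":[1.2,-5.5,-1.5],"delta_rot":[0,0,0],"claw":1}]'
cat > chk.py <<'E'
from h import *
import pickle
def ms(c):
    g=255-cv2.cvtColor(c["img"],6).astype(float)[206:215,291:302]; b=g-45-0; w=np.clip(g-65,0,None)
    w[:, [0,1,-1,-2]]=0; w[[0,1,-1],:]=0
    y,x=np.mgrid[206:215,291:302]; d=((w*x).sum()/w.sum(),(w*y).sum()/w.sum())
    im=c["img"].astype(int); br=((im[...,2]-im[...,0])>60)[200:245,275:320]
    yy,xx=np.nonzero(br); 
    return np.round(d,2),np.round([yy.mean()+200,yy.max()+200,xx.mean()+275,len(yy)],2)
o=pickle.load(open("s3.pkl","rb"))[0]; c=cap("side"); pickle.dump(c,open("s4.pkl","wb"))
print(ms(o),ms(c))
print((cv2.absdiff(o["img"],c["img"])[205:235,285:310]).mean())
E
python3 chk.py
```

```text
time_s: 25.68
tcp_pos: [0.4589, 0.1872, 0.1865]
eef_rot: [179.9, 0.2, 10.0]
contact_force: [0.5, -1.1, -3.6]
gripper_width: 0.0195
gripper_force: 59.3
(array([296.34, 210.58]), array([223.64, 228.  , 295.25,  80.  ])) (array([296.55, 210.61]), array([223.72, 228.  , 295.56,  78.  ]))
1.34
```

```bash
echo '[0.4604,0.1881,0.189,180,0,10]' > cmd.json
python3 go.py .4692 .2973 .060 10 .4692 .2973 .0285 10
```

```text
[0.921, -3.534, 4.3] [0.0, 0.0, 0.0]
[0.921, -3.534, 5.35] [0.0, 0.0, 0.0]
```

```bash
python3 -m crank '[{"xyz":[0.5,-1.8,0],"delta_rot":[0,0,0],"claw":1},{"xyz":[0.8,-3,0],"delta_rot":[0,0,0],"claw":1},{"xyz":[0.921,-3.534,1],"delta_rot":[0,0,0],"claw":1},{"xyz":[0.921,-3.534,2.5],"delta_rot":[0,0,0],"claw":1},{"xyz":[0.921,-3.534,4],"delta_rot":[0,0,0],"claw":1},{"xyz":[0.921,-3.534,4.8],"delta_rot":[0,0,0],"claw":1},{"xyz":[0.921,-3.534,5.2],"delta_rot":[0,0,0],"claw":1},{"xyz":[0.921,-3.534,5.35],"delta_rot":[0,0,0],"claw":1},{"xyz":[0.921,-3.534,5.35],"delta_rot":[0,0,0],"claw":1},{"xyz":[0.921,-3.534,5.35],"delta_rot":[0,0,0],"claw":1}]'
python3 -m crank '[{"xyz":[0,0,0.04],"delta_rot":[0,0,0],"claw":1},{"xyz":[0,0,0.08],"delta_rot":[0,0,0],"claw":1},{"xyz":[0,0,0.08],"delta_rot":[0,0,0],"claw":1}]'; python3 -c "
from h import *
s=r.get_state();print(s['moment'],s['contact_force'])"
```

```text
time_s: 26.98
tcp_pos: [0.4693, 0.2976, 0.0292]
eef_rot: [-179.9, -0.1, 10.0]
contact_force: [0.0, 0.1, -4.6]
gripper_width: 0.02
gripper_force: 59.3
time_s: 27.35
tcp_pos: [0.4687, 0.2971, 0.0257]
eef_rot: [-180.0, 0.0, 10.0]
contact_force: [-0.4, -0.9, -4.8]
gripper_width: 0.0197
gripper_force: 59.3
[-0.09456939  0.14338267  0.0114955 ] [-0.3964981  -0.88939558 -4.75798581]
```

```bash
python3 -m crank '[{"xyz":[0,0,0.04],"delta_rot":[0,0,0],"claw":1},{"xyz":[0,0,0.04],"delta_rot":[0,0,0],"claw":1}]'; python3 -m crank '[{"xyz":[0,0,0.04],"delta_rot":[0,0,0],"claw":1},{"xyz":[0,0,0.04],"delta_rot":[0,0,0],"claw":1}]'
```

```text
time_s: 27.6
tcp_pos: [0.4687, 0.2971, 0.0247]
eef_rot: [180.0, -0.0, 10.0]
contact_force: [-1.6, -1.0, -0.2]
gripper_width: 0.0197
gripper_force: 59.3
time_s: 27.85
tcp_pos: [0.4687, 0.2971, 0.0235]
eef_rot: [-180.0, -0.0, 10.0]
contact_force: [-3.1, -0.5, 2.1]
gripper_width: 0.0197
gripper_force: 59.3
```

```bash
python3 -m crank '[{"xyz":[0,0,0],"delta_rot":[0,0,0],"claw":1},{"xyz":[0,0,0],"delta_rot":[0,0,0],"claw":1}]' 4
python3 -m crank '[{"xyz":[0,0,0],"delta_rot":[0,0,0],"claw":0.7},{"xyz":[0,0,0],"delta_rot":[0,0,0],"claw":0.6},{"xyz":[0,0,0],"delta_rot":[0,0,0],"claw":0.3},{"xyz":[0,0,0],"delta_rot":[0,0,0],"claw":0.2},{"xyz":[0,0,0],"delta_rot":[0,0,0],"claw":0.2},{"xyz":[0,0,-0.7],"delta_rot":[0,0,0],"claw":0.2},{"xyz":[0,0,-2],"delta_rot":[0,0,0],"claw":0.2},{"xyz":[0,0,-4],"delta_rot":[0,0,0],"claw":0.2},{"xyz":[0,0,-6],"delta_rot":[0,0,0],"claw":0.2},{"xyz":[-2,-2,-7],"delta_rot":[0,0,0],"claw":0.2},{"xyz":[-4,-4,-7],"delta_rot":[0,0,0],"claw":0.2},{"xyz":[-5,-6,-7],"delta_rot":[0,0,0],"claw":0.2},{"xyz":[-5,-6,-7],"delta_rot":[0,0,0],"claw":0.2},{"xyz":[-5,-6,-7],"delta_rot":[0,0,0],"claw":0.2}]'
python3 - <<'E'
from h import *
import pickle
c=cap("side");t=cap("top")
from chk import ms
print(ms(c))
tile=lambda c,u0,v0:cv2.resize(c["img"][v0:v0+60,u0:u0+80],(400,300),interpolation=cv2.INTER_CUBIC)
im=np.vstack([np.hstack([tile(t,165,165),tile(c,225,145)]),np.hstack([tile(t,268,160),tile(c,255,192)])])
cv2.imwrite("pics/f.png",im)
E
```

```text
time_s: 28.1
tcp_pos: [0.4689, 0.2973, 0.0235]
eef_rot: [-180.0, -0.0, 10.0]
contact_force: [-3.5, 0.0, 3.5]
gripper_width: 0.0202
gripper_force: 4.0
time_s: 29.85
tcp_pos: [0.2875, 0.4504, 0.2334]
eef_rot: [-180.0, -0.0, 10.2]
contact_force: [-0.3, -0.7, -0.3]
gripper_width: 0.07
gripper_force: 0.0
(array([296.34, 210.58]), array([223.64, 228.  , 295.25,  80.  ])) (array([296.56, 210.6 ]), array([223.74, 228.  , 295.49,  76.  ]))
15.493333333333334
(array([296.54, 210.61]), array([223.75, 228.  , 295.48,  77.  ]))
```

View pics/f.png

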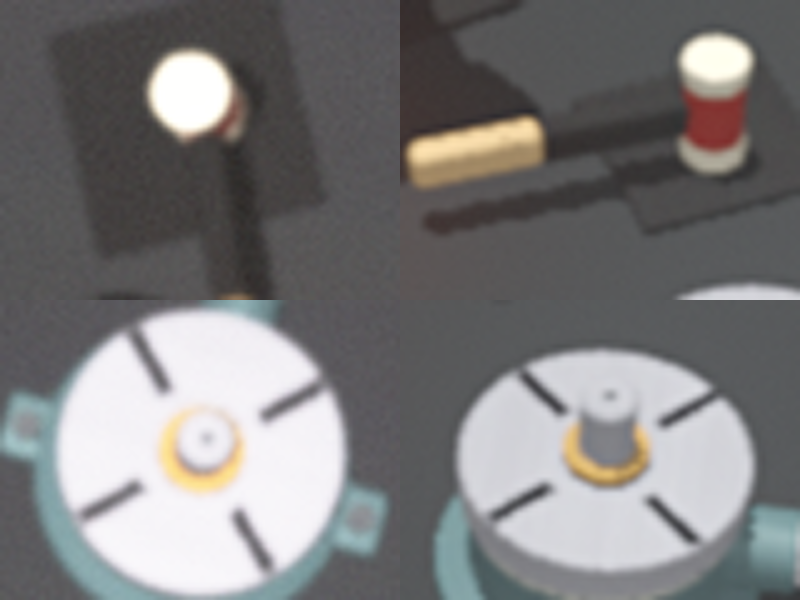

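The mallet stands upright on its pad at (190,92), as it was found, and the arbor's collar is down on the table. One numeric check of the seat height remains, using the now unshadowed disc as reference.

Run:
```python
from h import *
from scipy.optimize import least_squares
def fit(c,u,v,lo,z):
    g=cv2.resize(c["img"].min(2),None,fx=4,fy=4,interpolation=cv2.INTER_CUBIC)
    m=cv2.morphologyEx((g>lo).astype(np.uint8),cv2.MORPH_CLOSE,np.ones((25,25)))
    l=cv2.connectedComponents(m)[1]; k=l[int(v*4),int(u*4)]
    cn=max(cv2.findContours((l==k).astype(np.uint8),0,1)[0],key=len)[::6,0]/4-.375
    P=np.array([atz(c,*p,z)[:2] for p in cn])
    return least_squares(lambda x:np.hypot(*(P-x[:2]).T)-x[2],[*P.mean(0),.075],loss="soft_l1",f_scale=.0005).x
c=cap("side");t=cap("top")
for lo in(140,160,175,185):
    f=fit(c,280,233,lo,.092);print(lo,f.round(4),"dot pred",proj(c,[[*f[:2],.136],[*f[:2],.137],[*f[:2],.141]]).round(2).tolist())
    f=fit(t,285,190,lo,.092);print("  top",f.round(4),proj(t,[*f[:2],.136]).round(2).tolist())
print("col",c["img"][218:236,295].tolist())
print("collar lower front edge pred",proj(c,[[f[0],f[1]-.023,z] for z in(.092,.094,.097)]).round(1).tolist())
```

```text
140 [0.5083 0.0208 0.0823] dot pred [[299.65, 212.53], [299.67, 212.25], [299.75, 211.14]]
  top [0.5037 0.0302 0.0829] [[308.03, 185.48]]
160 [0.5011 0.0268 0.075 ] dot pred [[296.42, 211.0], [296.44, 210.72], [296.52, 209.6]]
  top [0.5005 0.0292 0.0773] [[308.44, 186.72]]
175 [0.5011 0.0269 0.0741] dot pred [[296.43, 210.96], [296.44, 210.68], [296.52, 209.57]]
  top [0.5    0.0286 0.0759] [[308.66, 186.94]]
185 [0.5012 0.0269 0.0734] dot pred [[296.46, 210.97], [296.48, 210.69], [296.55, 209.58]]
  top [0.4991 0.0287 0.075 ] [[308.61, 187.28]]
col [[133, 128, 127], [133, 128, 127], [134, 129, 128], [134, 129, 128], [135, 129, 128], [134, 127, 124], [130, 126, 128], [111, 146, 172], [114, 183, 218], [105, 173, 207], [87, 132, 162], [144, 147, 154], [209, 203, 201], [221, 215, 214], [220, 214, 214], [220, 214, 213], [219, 214, 213], [219, 214, 213]]
collar lower front edge pred [[296.1, 229.1], [296.1, 228.6], [296.2, 227.8]]
```

The top of the spigot is centred at row 211.05, against 210.98 predicted for fully home. The arbor also did not move between the 27 N and 31 N taps, so it is seated.

```bash
python3 -c "
from plant import job
print(job.close_job())"
```

```text
the job is handed in; nothing more can be done
None
```

The job is handed in: the brass-collared arbor was set loose in the bore, released and tapped down; force and image checks put it fully home (images to about 1 mm), and the mallet is back upright on its small black pad.

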